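Widen the adjustable jar rack and load two spice jars

TASK

The bay of the jar rack on the counter is too narrow for the two amber jars with wooden lids. Squeeze the release lever on the rack's sliding end stop, keep it squeezed while you slide the stop three notches away from the fixed divider, and let go so that it locks in that notch. Then stand both jars upright side by side on the rack, between the divider and the stop, setting them down rather than dropping them, and leave all the other things where they are.

Things in the scene. Friction and masses are not known exactly. Their poses are not given: they have to be found in the camera images.
- rack: Adjustable jar rack fixed to the counter: marble base, brass walls. Origin at counter level under the bay-side face of the fixed divider, mid-depth of the bay; z up, +y along the rack from the divider to the sliding stop, +x across it to the notched back fence (away from the robot). Base: y -120 to 225 mm, x -52 to 77 mm, top at z 12 mm; its front lip (x -52 to -47) rises to z 22 mm.
- divider (a point): Middle of the top edge of the fixed divider, a brass wall across the rack: y -12 to 0 mm in the rack's frame, top (this point) 86 mm above the counter. The bay for the jars is the floor between it and the stop's panel, and between the front lip and the back fence (102 mm). The section beyond it (rack y below -12 mm) already holds two slim cans.
- notch (a point): Top of the back fence at the notch where the stop must end: the fourth of five, three on from the first. The fence lies at rack x 55 to 75 mm and rises to 40 mm above the counter; the notches are open slots 16 mm wide, 6 mm deep, 32 mm apart, in its outer (+x) face, seen from above.
- stop (a joint): Distance of the sliding end stop from its first notch, m, growing along rack +y. A 12 mm thick brass panel across the rack, 85 mm high, its middle at rack y = 50 mm + this value; bay width = 44 mm + this value. Notches at 0 (start), 0.032, 0.064, 0.096 (wanted), 0.128; 3 mm play either way in a notch. Slides with 2 to 3 N while the lever is squeezed, else blocked. Travel -0.004 to 0.134.
- lever (a joint): Angle of the release lever, rad: 0 = released, its pin seated in a notch; 0.30 = fully squeezed. The pin is clear above about 0.20; about 0.18 with nobody squeezing means that it rests between two notches, not locked. Spring return: about 5 N at the lever's bar at first, 10 N at full squeeze.
- grip (a point): Middle of the squeeze handle on top of the stop, 115 mm above the counter, moving with the stop, axes as the rack. Two level steel bars, 16 mm thick, 36 mm long along rack y, axes at this height. Fixed bar: outer face at x -17 mm from here. Lever's bar: outer face at x +33 mm released, +16.5 mm squeezed (50, then 33.5 mm over both). Pinch both from above along rack x; free beside them above z 86 mm.
- jar_a: One of two equal closed amber glass jars with a pale wooden lid, standing on the counter. Origin at the centre of the underside, z up. Body 60 mm in diameter, 68 mm tall; lid 54 mm in diameter, from 68 to 90 mm height. 0.2 to 0.45 kg. Over the rack, hold it across the rack's x to clear the divider, the stop and the other jar.
- jar_b: The other amber glass jar with a wooden lid, the same as jar_a.
- can_a: Slim metal can standing in the rack's other section, 45 mm in diameter, 82 mm tall; origin under its centre. Leave alone.
- can_b: Second slim metal can in the rack's other section, the same as can_a. Leave alone.
- mill: Dark wooden pepper mill, 54 mm in diameter, 160 mm tall, on the counter; origin under its centre. Leave alone.
- cup: White ceramic cup without handle, 72 mm in diameter, 85 mm tall; origin under its centre. Leave alone.
- bowl: Blue ceramic bowl, 120 mm in diameter, 55 mm tall; origin under its centre. Leave alone.
- oil: Green glass oil bottle, 64 mm in diameter, 200 mm tall; origin under its centre. Leave alone.
- spoon: Wooden spoon lying on the counter; origin in its middle, x along it. Leave alone.
Mind the look-alikes: they are no part of the job. Leave any blue look-alike of the jar_a alone.

How it is judged:
By the outcome, as a careful person would: the job done as asked, in the order asked, and still so for the second after the job is handed in, with the robot touching nothing.
It also fails if it takes over 58 s, if anything falls off the work surface, if the arm or the gripper's body presses on something with over 40 N, if the wrist force passes 120 N, or if a joint passes its speed limit or range.

ROBOT

A 7-joint arm with a two-finger parallel gripper is mounted at the origin on the work surface. World frame = base frame: x ahead of the robot, y to its left, z up, the work surface at z = 0. Lengths are in mm, angles in rad, forces in N, time in s.
With the tool pointing down it reaches from about 425 to 875 mm from the base axis. Payload 4.7 kg.
Tool frame: the origin (TCP) lies on the centre line of the jaws, within the pads' length; the fingertips stand 14 mm ahead of it and the grasp point (between the pads) lies 5 mm behind it (robot.tip_extent is the distance from the TCP to the fingertips, in mm); z points along the fingers, y is the line along which they close (so a half turn about z gives the same grasp; the last joint's range is limited). The gripper opens to 87 mm and grips with 3 to 60 N. Pads are 19 mm wide; open, the fingers measure 117 mm over their backs; the gripper's body (75 mm by 190 mm) begins 51 mm behind the grasp point.
Start: joints at [1.231, 0.321, -0.07, 1.45, 0.023, 1.371, -0.057], TCP at [225.183, -609.771, 203.287] pointing down, gripper open.
Joint ranges: [-2.86, 2.86], [-0.3, 2.09], [-1.38, 1.24], [0.06, 2.45], [-1.56, 4.7], [0.09, 2.05], [-2.69, 2.69]. Speed limits (rad/s): [2.57, 2.57, 3.14, 3.14, 3.14, 3.14, 3.14].

INTERFACE

Orientations are given as a unit quaternion [x, y, z, w].
In Python, from cell import read_state, viewer, ticket, robot gives the robot as it stands.
- The arm moves only by the tool send_rows, never from a script. Its argument "series" is a list of rows, each a list of 3 entries, a list of its own where there are three numbers: the shift along the world's x, y, z each as a share of 150 mm, from -1 to 1, then the turn, a rotation vector about the world's x, y, z each as a share of 360 degrees, from -1 to 1, then the opening, from 0 (shut) to 1 (fully open). A call has 1 to 20 rows; each row is the pose to reach, as a shift and turn from the pose commanded when the call began, turning the shorter way round; what a row does not reach only later rows make up. A row lasts 1/10 s, in which the tool goes at most 50 mm and 8.59 degrees, less where a joint would pass 70% of its speed; a pose out of reach is approached as far as the arm can. A call with a number of a shift or a turn outside -1 to 1 is refused whole. A call with a gripper value outside its range is refused whole. The fingers move at their own pace and stop on an object; "newtons" is the grip in N (left out, the last holds). Time passes only in rows, so rows that repeat a pose let the fingers close. It gives the time, the measured TCP pose, the force, the opening and the grip force at its end, in the units of the state.
- read_state(): the state, without advancing time (a new reading comes with each control period).
- viewer.capture(name): name is "side" or "top" or "wrist"; returns a dict with "img" (420x560x3 uint8, red, green, blue), "intrinsics" (3x3 intrinsics, pixels), "k1" (the pictures are not rectified: a ray, as slopes to the right and down, at radius r is drawn at 1 + k1 r^2 times it, then the intrinsics apply), "R" (3x3) and "t" (3): a world point X has camera coordinates R X + t; the wrist camera has in their place "hand_eye" (4x4, takes a point from camera to tool coordinates, whose origin is the TCP and whose axes are the flange's). Camera axes: x right, y down, z forward; pixel columns grow to the right and rows downward; lengths in mm; the calibration is good to about 2 mm. A picture is of the moment at which its call begins: read the wrist's pose just before it. There is no depth.
- ticket.finish_job(): hands the job in; it is judged then, once.
Trained networks look in a picture, given as the dict that the camera call returned (one of the last four; its "shot" number tells which), for a name from the list of things; names that differ only in an ending like _2 or _b are one class to them, and where a whole thing is asked for, a point or a joint stands for the part that bears it (a point fixed in the world has none). Each returns a list of dicts, best first, with "p" (0 to 1); they miss things now and then, are a little off and sometimes report something else, mostly with a low value. They report only what shows in the picture. A call takes as long as a camera call. They do not tell look-alikes from the thing itself.
- viewer.search_frame(picture, label): "extent" ([left, top, right, bottom] in pixels, round what is visible of it).
- viewer.cut_out(picture, label): "mask" (420x560 bool, what is visible of it) and "extent" ([left, top, right, bottom] in pixels, round what is visible of it).
- viewer.spot_point(picture, label): "location" ([column, row] in pixels: a listed point, or the origin of a listed thing).
The state is a dict: "time": time; "joint_positions": joint angles; "qd": joint speeds; "effort": joint torques, N m; "eef_pos": TCP position; "eef_rot": TCP orientation; "ft_force": force on the tool from outside, world axes, zero at the start; "wrist_torque": the same for the moment, N m; "grip_width": opening from 0.0 (shut) to 1.0 (fully open); "finger_force": force on a finger pad.
Only numpy, scipy, OpenCV 4.12 (cv2) and the standard library are available. Lean on these libraries where they do the work, as an engineer would, in place of code of your own. Each camera call takes 0.05 s, during which the arm holds its last target. There are 200 camera calls.

## Working session

There is one attempt and no reset: what is moved stays moved. The work goes in short steps, Python scripts to look and compute and a tool call to move; the robot and the scene stay as the last step left them, time stands still between calls to the robot, and variables do not carry over. Pictures are saved under pics/ and viewed, at most 10 in all, crops included, and the job is handed in when it is done.

Besides the shell and the picture viewer there is one more tool, called after "Call:" by a JSON object that holds its "api" and its "payload", one argument or row to a line. send_rows: Moves the arm, as the interface text tells. Its arguments: {"type":"object","properties":{"series":{"type":"array","items":{"type":"array"}},"newtons":{"type":"number"}},"required":["series"]}

```bash
mkdir -p pics; cat > h.py <<'E'
import numpy as np, cv2
from cell import read_state, viewer, ticket, robot
from scipy.spatial.transform import Rotation as Ro
def cam(n):
    s=read_state(); p=viewer.capture(n)
    if 'R' not in p:
        H=np.array(p['hand_eye']); T=np.eye(4); T[:3,:3]=Ro.from_quat(s['eef_rot']).as_matrix(); T[:3,3]=s['eef_pos']
        M=np.linalg.inv(T@H); p['_R'],p['_t']=M[:3,:3],M[:3,3]
    else: p['_R'],p['_t']=np.array(p['R']),np.array(p['t'])
    return p
def ray(p,px):
    K=np.array(p['intrinsics']); d=np.linalg.solve(K,[px[0],px[1],1])[:2]; k=p['k1']
    u=d.copy()
    for _ in range(30): u=d/(1+k*(u@u))
    v=p['_R'].T@np.array([*u,1]); return -p['_R'].T@p['_t'], v/np.linalg.norm(v)
def onz(p,px,z):
    o,v=ray(p,px); return o+v*(z-o[2])/v[2]
def tri(obs):
    A=np.zeros((3,3));b=np.zeros(3);rs=[ray(*q) for q in obs]
    for o,v in rs:
        P=np.eye(3)-np.outer(v,v);A+=P;b+=P@o
    X=np.linalg.solve(A,b); return X,[round(float(np.linalg.norm((np.eye(3)-np.outer(v,v))@(X-o))),1) for o,v in rs]
def proj(p,X):
    c=p['_R']@np.array(X)+p['_t'];u=c[:2]/c[2];u=u*(1+p['k1']*(u@u));K=np.array(p['intrinsics']);return (K@[*u,1])[:2]
def save(p,n): cv2.imwrite('pics/'+n,cv2.cvtColor(p['img'],cv2.COLOR_RGB2BGR))
E
python3 - <<'E'
from h import *
np.set_printoptions(precision=1,suppress=True)
s=read_state();print(s['eef_pos'],s['eef_rot'],s['grip_width'])
P={n:cam(n) for n in('side','top')}
for n,p in P.items():
    save(p,n+'0.png'); print(n,'campos',-p['_R'].T@p['_t'])
    for l in ['divider','notch','grip','jar_a','can_a','mill','cup','bowl','oil','spoon','rack']:
        r=viewer.spot_point(p,l); print(n,l,[(np.round(q['location']).tolist(),round(q['p'],2)) for q in r[:5]])
    r=viewer.search_frame(p,'jar_a');print('box',[(np.round(q['extent']).tolist(),round(q['p'],2)) for q in r])
E
```

```text
[ 224.9 -609.2  202.2] [ 1.   0.2 -0.  -0. ] 0.9971216020397414
side campos [316.1 723.3 642.8]
side divider [([247.0, 207.0], 0.56)]
side notch [([191.0, 252.0], 0.88)]
side grip [([223.0, 207.0], 0.59), ([188.0, 382.0], 0.51)]
side jar_a [([294.0, 299.0], 0.84), ([359.0, 215.0], 0.61), ([321.0, 211.0], 0.59), ([247.0, 235.0], 0.59)]
side can_a [([262.0, 211.0], 0.53)]
side mill [([327.0, 186.0], 0.74), ([306.0, 252.0], 0.48)]
side cup [([302.0, 253.0], 0.97)]
side bowl [([188.0, 381.0], 0.56), ([192.0, 252.0], 0.52)]
side oil [([301.0, 156.0], 0.82)]
side spoon [([275.0, 377.0], 0.63)]
side rack [([249.0, 236.0], 0.8)]
box [([277.0, 259.0, 305.0, 310.0], 0.66), ([309.0, 175.0, 334.0, 218.0], 0.65), ([350.0, 181.0, 374.0, 221.0], 0.59)]
top campos [331.1 -32.2 949.9]
top divider [([262.0, 176.0], 0.82)]
top notch [([201.0, 150.0], 0.58), ([260.0, 187.0], 0.56), ([324.0, 250.0], 0.34)]
top grip [([241.0, 153.0], 0.58)]
top jar_a [([187.0, 248.0], 0.84), ([324.0, 290.0], 0.78), ([320.0, 246.0], 0.59), ([202.0, 149.0], 0.23)]
top can_a [([297.0, 181.0], 0.93), ([278.0, 184.0], 0.69), ([203.0, 148.0], 0.42)]
top mill []
top cup [([250.0, 243.0], 0.75)]
top bowl [([102.0, 202.0], 0.77)]
top oil [([432.0, 197.0], 0.63)]
top spoon [([116.0, 256.0], 0.87)]
top rack [([203.0, 151.0], 0.38)]
box [([169.0, 233.0, 201.0, 267.0], 0.93), ([313.0, 277.0, 345.0, 305.0], 0.64), ([309.0, 232.0, 341.0, 260.0], 0.63)]
```

```bash
python3 - <<'E'
import cv2,numpy as np
a=cv2.imread('pics/side0.png')[130:410,150:430];b=cv2.imread('pics/top0.png')[110:320,60:460]
b=cv2.resize(b,None,fx=2,fy=2,interpolation=2);a=cv2.resize(a,None,fx=2.1,fy=2.1,interpolation=2)
cv2.imwrite('pics/b.png',b);cv2.imwrite('pics/a.png',a)
E
```

```text
(no output)
```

View pics/b.png

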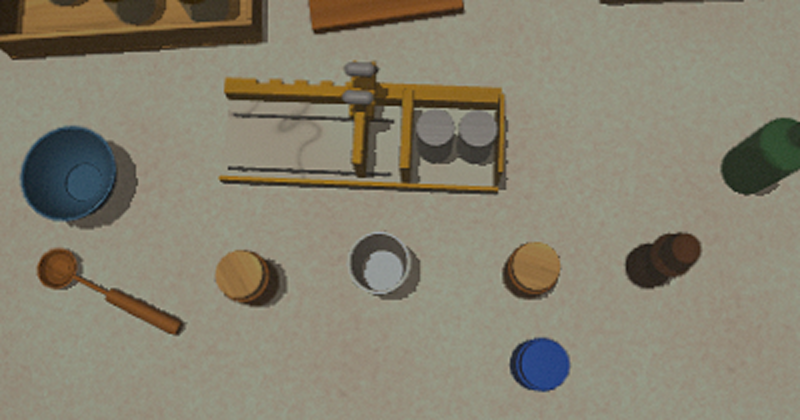

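View pics/a.png

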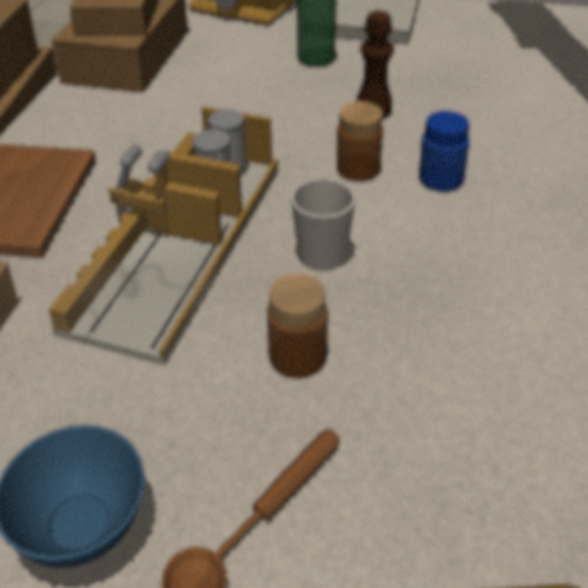

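Crop b (top, ×2 from (60,110)) shows three jar-like things: pale wooden lids at top px (180,247) and (327,243), and a blue one at (331,292). The two amber jars with wooden lids are the ones meant (side px (292,269) and (322,185)), and the blue jar at side (359,190) is the look-alike to leave alone. The grip's fixed bar is at top px (238,158) and the lever's bar at (240,144).

```bash
python3 - <<'E'
from h import *
from scipy.optimize import least_squares
np.set_printoptions(precision=1,suppress=True)
P={n:cam(n) for n in('side','top')}
T=lambda x,y:(60+(x-.5)/2,110+(y-.5)/2); S=lambda x,y:(150+x/2.1,130+y/2.1)
for n,a,b in [('jar1lid',(240,275),(298,293)),('jar2lid',(534,266),(361,116)),('leverbar',(361,69),(131,155)),('fixedbar',(357,97),(157,163))]:
    X,e=tri([(P['top'],T(*a)),(P['side'],S(*b))]); print(n,X,e)
def w(q,r): c,s=np.cos(q[2]),np.sin(q[2]); return np.array([q[0]+c*r[0]-s*r[1],q[1]+s*r[0]+c*r[1],r[2]])
C=[('top',T(220,180),(-50,225,22)),('top',T(497,191),(-50,-120,22)),('top',T(225,80),(75,225,40)),('side',S(163,351),(-50,225,22)),('top',T(407,90),(75,-6,40)),
('side',S(62,313),(65,225,40)),('top',T(406,180),(-47,-6,86)),('side',S(239,184),(-47,0,86))]
f=lambda q:np.concatenate([proj(P[c],w(q,r))-px for c,px,r in C])
r=least_squares(f,[600,50,0],x_scale=[100,100,.1],loss='soft_l1');print(r.x,r.x[2]*57.3);print(f(r.x).reshape(-1,2))
for n,g in [('grip',(0,50,115)),('notch',(75,146,40)),('divider',(0,-6,86))]:print(n,w(r.x,g),[proj(P[k],w(r.x,g)) for k in P])
print(Ro.from_quat(read_state()['eef_rot']).as_matrix())
print(robot if not callable(robot) else '')
E
```

```text
jar1lid [441.2 168.3  87.8] [0.3, 0.3]
jar2lid [ 433.2 -160.    85.2] [1.4, 1.4]
leverbar [665.9  22.7 115.7] [0.8, 0.8]
fixedbar [633.   28.5 113.6] [0.9, 0.9]
[595.1 -18.   -0.1] -5.512294609710604
[[-1.   0.7]
 [ 0.5  1.1]
 [-0.1  0.4]
 [ 0.4  0.3]
 [ 1.2 -1.2]
 [-1.4 -0.4]
 [-1.2 -2.9]
 [ 0.8 -6.4]]
grip [599.9  31.8 115. ] [array([237.3, 209.5]), array([237.3, 172.4])]
notch [683.8 120.2  40. ] [array([192.6, 253.8]), array([203.4, 151.3])]
divider [594.5 -23.9  86. ] [array([247.7, 206.5]), array([262.5, 177.2])]
[[ 0.9  0.3 -0. ]
 [ 0.3 -0.9 -0. ]
 [-0.   0.  -1. ]]
<Robot object at 0x7fcd5c55c1a0>
```

Grip from both views is about (641.5, 26.5, 114), against 115 in the text. Rack yaw is about -5.5°. Moving to hover over the handle.

Call:
{"api": "send_rows", "payload": {
  "series": [
    [[0.2,0.3,0.35],[0,0,0.018],1],
    [[0.55,0.85,0.4],[0,0,0.036],1],
    [[0.55,0.85,0.4],[0,0,0.036],1],
    [[0.55,0.85,0.4],[0,0,0.036],1],
    [[0.55,0.85,0.4],[0,0,0.036],1]
  ]
}}

```text
time: 1.9
eef_pos: [310.9, -479.8, 264.9]
eef_rot: [0.957, 0.289, 0.001, 0.001]
ft_force: [-0.6, -0.6, -0.7]
grip_width: 0.998
finger_force: 0.0
```

Call:
{"api": "send_rows", "payload": {
  "series": [
    [[0.55,0.85,0],[0,0,0.036],1],
    [[0.55,0.85,0],[0,0,0.036],1],
    [[0.55,0.85,0],[0,0,0.036],1],
    [[0.55,0.85,0],[0,0,0.036],1]
  ]
}}

```text
time: 2.3
eef_pos: [394.3, -349.3, 263.3]
eef_rot: [0.918, 0.397, 0.001, -0.001]
ft_force: [0.3, 0.3, 0.3]
grip_width: 0.998
finger_force: 0.0
```

Call:
{"api": "send_rows", "payload": {
  "series": [
    [[0.55,0.85,0],[0,0,0.036],1],
    [[0.55,0.85,0],[0,0,0.036],1],
    [[0.55,0.85,0],[0,0,0.036],1],
    [[0.55,0.85,0],[0,0,0.036],1]
  ]
}}

```text
time: 2.7
eef_pos: [476.2, -221.3, 263.3]
eef_rot: [0.867, 0.498, 0.002, -0.001]
ft_force: [0.5, -0.4, -0.6]
grip_width: 0.995
finger_force: 0.0
```

Call:
{"api": "send_rows", "payload": {
  "series": [
    [[0.55,0.85,0],[0,0,0.036],1],
    [[0.55,0.85,0],[0,0,0.036],1],
    [[0.55,0.85,0],[0,0,0.036],1],
    [[0.55,0.85,0],[0,0,0.036],1]
  ]
}}

```text
time: 3.1
eef_pos: [557.7, -93.7, 262.8]
eef_rot: [0.806, 0.592, 0.002, -0.001]
ft_force: [-0.1, 0.8, -0.5]
grip_width: 1.003
finger_force: 0.0
```

Call:
{"api": "send_rows", "payload": {
  "series": [
    [[0.3,0.7,0],[0,0,0.036],1],
    [[0.3,0.7,0],[0,0,0.036],1],
    [[0.3,0.7,0],[0,0,0.036],1],
    [[0.3,0.7,0],[0,0,0.036],1]
  ]
}}

```text
time: 3.5
eef_pos: [600.6, 6.3, 262.4]
eef_rot: [0.736, 0.677, 0.0, -0.001]
ft_force: [0.1, -1.0, 0.7]
grip_width: 0.997
finger_force: 0.0
```

```bash
python3 - <<'E'
from h import *
np.set_printoptions(precision=1,suppress=True)
p=cam('wrist');save(p,'w1.png')
print(read_state()['eef_pos'],'cam',-p['_R'].T@p['_t'])
for l in ['grip','divider','notch']: print(l,[(np.round(q['location'],1).tolist(),round(q['p'],2)) for q in viewer.spot_point(p,l)])
Rm=Ro.from_quat(read_state()['eef_rot']).as_matrix();print('tool y',Rm[:,1],np.degrees(np.arctan2(Rm[1,1],Rm[0,1])))
E
```

```text
[600.3   3.6 262.5] cam [607.   72.4 444.1]
grip [([322.7, 167.7], 0.73)]
divider [([288.7, 208.8], 0.8), ([175.6, 298.0], 0.44)]
notch [([353.8, 67.1], 0.58)]
tool y [ 1.  -0.1 -0. ] -5.204541004775105
```

View pics/w1.png

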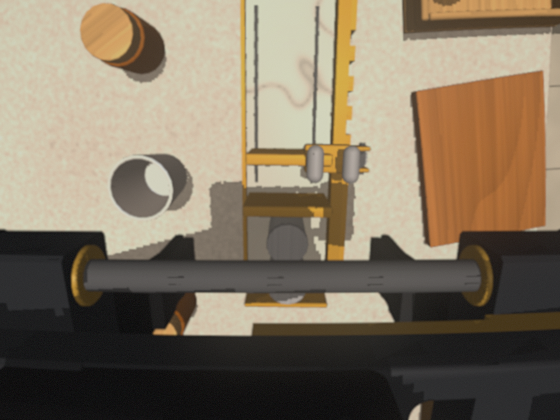

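The wrist picture shows the fixed bar at (315,162), the lever's bar at (352,163), the fence notches at x≈350 and jar 1's lid at (112,32).

```bash
python3 - <<'E'
from h import *
np.set_printoptions(precision=1,suppress=True)
p=cam('wrist')
i=p['img'].astype(int);m=((i.max(2)-i.min(2)<28)&(i.mean(2)<190)&(i.mean(2)>70))
m[:135]=0;m[190:]=0;m[:,:300]=0;m[:,370:]=0
n,L,st,c=cv2.connectedComponentsWithStats(cv2.morphologyEx(m.astype(np.uint8),cv2.MORPH_OPEN,np.ones((3,3))))
for k in range(1,n):
    if st[k,4]>100: x,y,w,h,_=st[k]; print(st[k],c[k],onz(p,c[k],117),'xmin',onz(p,(x,c[k][1]),115),'xmax',onz(p,(x+w,c[k][1]),115))
print('eye',onz(p,(315,162),117),onz(p,(352,163),117))
print('lip',onz(p,(243.5,20),22),onz(p,(245.5,230),22))
print('grip net',onz(p,(322.7,167.7),115))
q=cam('top')
for l in ['grip']:
    r=viewer.spot_point(q,l);print([(z['location'],z['p']) for z in r])
E
```

```text
[300 135  24  45 673] [313.3 159.5] [632.7  26.1 117. ] xmin [620.3  27.  115. ] xmax [642.9  25.  115. ]
[343 140  25  38 674] [353.1 157.5] [670.   24.7 117. ] xmin [660.9  25.3 115. ] xmax [684.5  23.3 115. ]
[314 176  16  14 111] [323.4 183.6] [640.6   2.3 117. ] xmin [631.9   2.7 115. ] xmax [647.2   1.4 115. ]
eye [634.1  23.6 117. ] [668.8  19.6 117. ]
lip [573.7 177.7  22. ] [548.1 -67.6  22. ]
grip net [641.1  17.3 115. ]
[]
```

Call:
{"api": "send_rows", "payload": {
  "series": [
    [[0.28,0.125,-0.2],[0,0,-0.001],1],
    [[0.28,0.125,-0.65],[0,0,-0.001],1],
    [[0.28,0.125,-0.65],[0,0,-0.001],1],
    [[0.28,0.125,-0.65],[0,0,-0.001],1]
  ]
}}

```text
time: 4.25
eef_pos: [639.7, 22.6, 161.6]
eef_rot: [0.739, 0.673, -0.003, -0.002]
ft_force: [-0.1, -1.1, 0.0]
grip_width: 1.001
finger_force: 0.0
```

```bash
python3 - <<'E'
from h import *
np.set_printoptions(precision=1,suppress=True)
p=cam('wrist');save(p,'w2.png')
s=cam('side');t=cam('top')
c=[cv2.resize(x['img'][a:b,d:e],(400,300),interpolation=2) for x,a,b,d,e in ((s,170,260,160,280),(t,105,195,180,300))]
cv2.imwrite('pics/st.png',cv2.cvtColor(np.hstack(c),cv2.COLOR_RGB2BGR))
r=read_state();print(r['eef_pos'],r['eef_rot'])
X=lambda d:np.array(r['eef_pos'])+Ro.from_quat(r['eef_rot']).apply(d)
print([proj(p,X([0,a,14])) for a in(-43.5,0,43.5)])
for z in (107,115,123): print(z,proj(p,[633.5,24,z]),proj(p,[667.5,21,z]))
E
```

```text
[643.1  23.5 167.7] [0.7 0.7 0.  0. ]
[array([210.8, 234.3]), array([286.5, 234.6]), array([362.5, 234.7])]
107 [272.3 213.2] [321.  213.1]
115 [271.9 216.4] [322.2 216.2]
123 [271.5 219.8] [323.5 219.6]
```

View pics/w2.png

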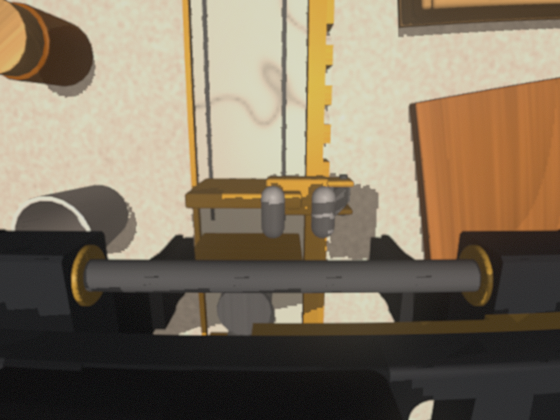

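The picture shows the bars at (273,212) and (323,212), where predicted in x and about 3 mm further in +y. Lowering and squeezing.

Call:
{"api": "send_rows", "payload": {
  "newtons": 30,
  "series": [
    [[0,0.02,-0.2],[0,0,0],1],
    [[0,0.02,-0.37],[0,0,0],1],
    [[0,0.02,-0.37],[0,0,0],1],
    [[0,0.02,-0.37],[0,0,0],1],
    [[0,0.02,-0.37],[0,0,0],0],
    [[0,0.02,-0.37],[0,0,0],0],
    [[0,0.02,-0.37],[0,0,0],0],
    [[0,0.02,-0.37],[0,0,0],0],
    [[0,0.02,-0.37],[0,0,0],0],
    [[0,0.02,-0.37],[0,0,0],0],
    [[0,0.02,-0.37],[0,0,0],0],
    [[0,0.02,-0.37],[0,0,0],0]
  ]
}}

```text
time: 5.6
eef_pos: [642.1, 27.0, 110.2]
eef_rot: [0.739, 0.674, -0.0, -0.0]
ft_force: [-0.1, -0.0, -0.2]
grip_width: 0.352
finger_force: 0.0
```

Call:
{"api": "send_rows", "payload": {
  "series": [
    [[0,0,0],[0,0,0],0],
    [[0,0,0],[0,0,0],0],
    [[0,0,0],[0,0,0],0]
  ]
}}

```text
time: 5.9
eef_pos: [642.2, 27.0, 110.2]
eef_rot: [0.739, 0.674, -0.0, 0.0]
ft_force: [0.6, -0.5, -0.1]
grip_width: 0.079
finger_force: 0.0
```

```bash
python3 - <<'E'
from h import *
s=cam('side');t=cam('top');w=cam('wrist')
c=[cv2.resize(x['img'][a:b,d:e],(400,300),interpolation=2) for x,a,b,d,e in ((s,150,240,180,300),(w,130,280,200,400))]
cv2.imwrite('pics/st2.png',cv2.cvtColor(np.hstack(c),cv2.COLOR_RGB2BGR))
r=read_state();print(r['eef_pos'],r['grip_width'],r['finger_force'])
E
```

```text
[642.19498601  26.98777988 110.29903061] 0.01748196692652968 0.0
```

View pics/st2.png

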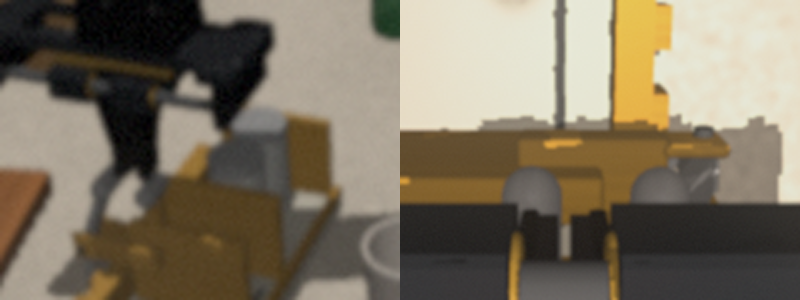

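```bash
python3 - <<'E'
from h import *
np.set_printoptions(precision=1,suppress=True)
s=cam('side');w=cam('wrist');t=cam('top')
r=read_state();p=np.array(r['eef_pos']);R=Ro.from_quat(r['eef_rot'])
for d in ([0,0,14],[0,0,0],[0,0,-60]):
    X=p+R.apply(d);a=proj(s,X);print(d,X,'sidecrop',(a-[180,150])*10/3,'wristcrop',(proj(w,X)-[200,130])*2,'top',proj(t,X))
for X in ([633,28,115],[667,24,115],[633,46,115],[633,10,115]): print(X,'sidecrop',(proj(s,X)-[180,150])*10/3,'wristcrop',(proj(w,X)-[200,130])*2,proj(t,X))
print(r['joint_positions'])
cv2.imwrite('pics/st3.png',cv2.cvtColor(np.hstack([cv2.resize(t['img'][105:195,180:300],(400,300),interpolation=2),cv2.resize(w['img'],(400,300))]),cv2.COLOR_RGB2BGR))
E
```

```text
[0, 0, 14] [642.2  27.   96.3] sidecrop [139.  208.7] wristcrop [161.  206.2] top [239.5 157.4]
[0, 0, 0] [642.2  27.  110.3] sidecrop [136.9 192.7] wristcrop [160.8 222.6] top [239.  155.3]
[0, 0, -60] [642.2  27.  170.3] sidecrop [127.5 120.6] wristcrop [159.8 329.9] top [236.7 145.6]
[633, 28, 115] sidecrop [148.  189.6] wristcrop [126.4 228.1] [238.5 158.4]
[667, 24, 115] sidecrop [104.8 180.6] wristcrop [253.5 231. ] [239.8 144.3]
[633, 46, 115] sidecrop [138.8 204.3] wristcrop [119.2 163.8] [230.6 158.8]
[633, 10, 115] sidecrop [156.9 175.3] wristcrop [133.3 289.2] [246.4 158. ]
[ 0.4  0.4 -0.7  1.6  0.3  1.2 -0.4]
```

View pics/st3.png

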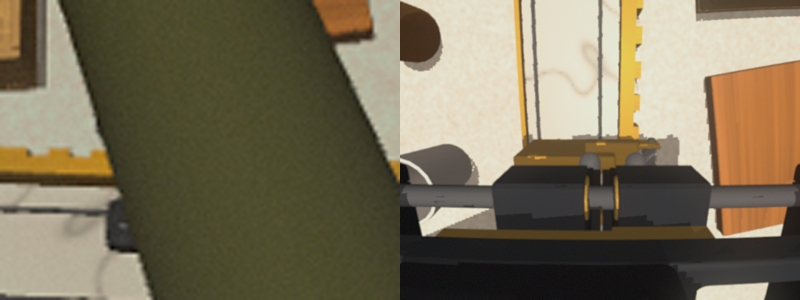

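```bash
python3 - <<'E'
from h import *
print([a for a in dir(robot) if a[0]!='_'], getattr(robot,'tip_extent',None))
r=read_state();print(r['eef_pos'],r['ft_force'],r['wrist_torque'],r['grip_width'])
s=cam('side');w=cam('wrist')
a=cv2.resize(s['img'][160:235,190:265],(450,450),interpolation=2);b=cv2.resize(w['img'][200:280,230:290],(338,450),interpolation=2)
cv2.imwrite('pics/st4.png',cv2.cvtColor(np.hstack([a,b]),cv2.COLOR_RGB2BGR))
print([(proj(s,X)-[190,160])*6 for X in ([642.2,27,96.3],[642.2,27,124],[633,46,115],[633,10,115])])
E
```

```text
['Unreachable', 'tip_extent'] 14.0
[642.17692231  26.97614808 110.27127456] [0.62292244 0.52635127 0.24702012] [ 0.00739253 -0.06286207  0.05062061] 0.007252558477793865
[array([190.13458621, 315.66249956]), array([182.57903205, 257.98299009]), array([189.82865574, 307.77024501]), array([222.35988606, 255.51858307])]
```

View pics/st4.png

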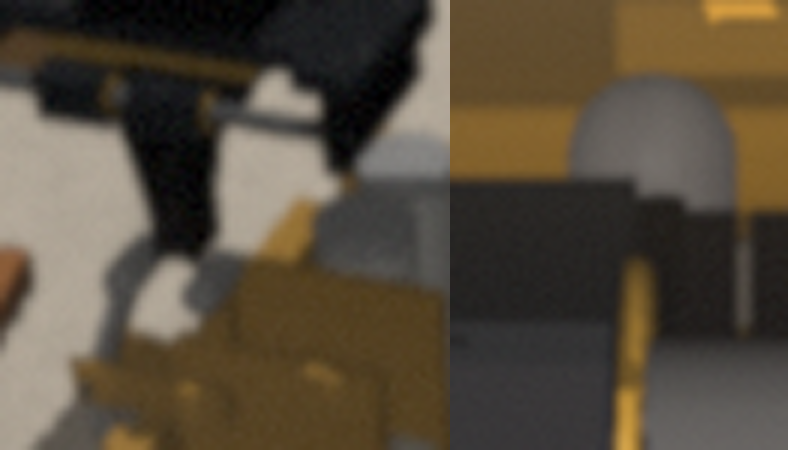

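The fingers closed fully with no contact. In the side crop the fingertips end at about (185,252), above the bars, with background visible below them. Before going lower I'll measure the real fingertip height from how the fingers differ between closed and open.

```bash
python3 - <<'E'
from h import *
for n in('side','wrist'): np.save(n+'_c.npy',cam(n)['img'])
E
```

Call:
{"api": "send_rows", "payload": {
  "series": [
    [[0,0,0],[0,0,0],1],
    [[0,0,0],[0,0,0],1],
    [[0,0,0],[0,0,0],1],
    [[0,0,0],[0,0,0],1],
    [[0,0,0],[0,0,0],1],
    [[0,0,0],[0,0,0],1],
    [[0,0,0],[0,0,0],1],
    [[0,0,0],[0,0,0],1],
    [[0,0,0],[0,0,0],1],
    [[0,0,0],[0,0,0],1],
    [[0,0,0],[0,0,0],1]
  ]
}}

```text
time: 7.5
eef_pos: [642.2, 27.0, 110.3]
eef_rot: [0.739, 0.674, 0.0, 0.0]
ft_force: [-0.7, 0.1, -0.5]
grip_width: 0.926
finger_force: 0.0
```

```bash
python3 - <<'E'
from h import *
np.set_printoptions(precision=1,suppress=True)
r=read_state();print(r['time'],r['eef_pos'],r['grip_width'],r['ft_force'])
R=Ro.from_quat(r['eef_rot']);p0=np.array(r['eef_pos'])
out=[]
for n in('side','wrist'):
    p=cam(n);c=np.load(n+'_c.npy');i=p['img']
    d=(np.abs(i.astype(int)-c).sum(2)>60).astype(np.uint8)
    nw=cv2.morphologyEx(d&(i.max(2)<60).astype(np.uint8),cv2.MORPH_OPEN,np.ones((3,3)))
    k,L,st,ce=cv2.connectedComponentsWithStats(nw)
    print(n,[(s.tolist()) for s in st[1:] if s[4]>30])
    for e in (14,-16):
      print(e,[proj(p,p0+R.apply([b,a,e])) for a in(-51,51) for b in (-9.5,9.5)])
    v=i.copy();v[d>0]=v[d>0]//2+np.array([0,100,0],dtype=np.uint8)
    out.append(cv2.resize(i[140:240,170:270] if n=='side' else i[180:300,180:400],(400,400) if n=='side' else (400,218),interpolation=2))
o=np.zeros((400,800,3),np.uint8);o[:,:400]=out[0];o[:218,400:]=out[1]
cv2.imwrite('pics/st5.png',cv2.cvtColor(o,cv2.COLOR_RGB2BGR))
E
```

```text
7.5 [642.2  27.  110.3] 0.9262563293950248 [-0.7  0.1 -0.5]
side [[193, 155, 9, 4, 33], [180, 169, 26, 30, 222], [229, 171, 16, 36, 297]]
14 [array([243.1, 214.2]), array([239.8, 218.8]), array([204.4, 206.7]), array([200.6, 211.1])]
-16 [array([242.1, 203.7]), array([238.7, 208.3]), array([202.8, 196.4]), array([198.9, 200.7])]
wrist [[0, 231, 188, 104, 9922], [406, 232, 152, 90, 7535], [426, 394, 91, 26, 2023]]
14 [array([195.4, 248. ]), array([193.3, 217.5]), array([365.7, 248. ]), array([367.7, 217.5])]
-16 [array([181.7, 269.1]), array([178.8, 234.2]), array([379.1, 269. ]), array([381.8, 234.2])]
```

View pics/st5.png

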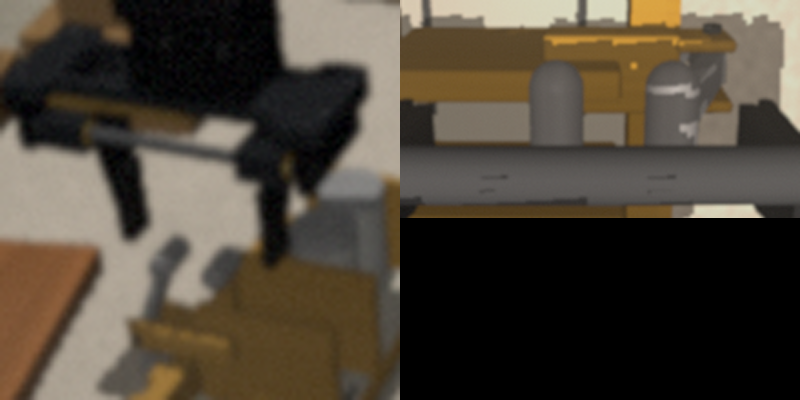

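Both views put the real fingertips at z ≈ 127–130 while the TCP reads 110. Side tips are at (203,199) and (238,205) where (201,211) and (239,219) are predicted, and the wrist view agrees. So the tips stand about 32 mm higher than nominal, and I'll descend by that while watching the force.

Call:
{"api": "send_rows", "payload": {
  "newtons": 30,
  "series": [
    [[0,0,-0.05],[0,0,0],1],
    [[0,0,-0.1],[0,0,0],1],
    [[0,0,-0.15],[0,0,0],1],
    [[0,0,-0.2],[0,0,0],1],
    [[0,0,-0.2],[0,0,0],1]
  ]
}}

```text
time: 8.1
eef_pos: [641.0, 26.8, 78.4]
eef_rot: [0.739, 0.674, -0.001, -0.001]
ft_force: [-0.3, 0.4, 0.2]
grip_width: 0.999
finger_force: 0.0
```

Call:
{"api": "send_rows", "payload": {
  "newtons": 30,
  "series": [
    [[0,0,0],[0,0,0],0],
    [[0,0,0],[0,0,0],0],
    [[0,0,0],[0,0,0],0],
    [[0,0,0],[0,0,0],0],
    [[0,0,0],[0,0,0],0],
    [[0,0,0],[0,0,0],0],
    [[0,0,0],[0,0,0],0],
    [[0,0,0],[0,0,0],0],
    [[0,0,0],[0,0,0],0],
    [[0,0,0],[0,0,0],0]
  ]
}}

```text
time: 9.1
eef_pos: [643.5, 26.5, 82.0]
eef_rot: [0.739, 0.674, 0.001, 0.001]
ft_force: [0.6, -1.1, 5.1]
grip_width: 0.398
finger_force: 27.0
```

The handle is squeezed: width 34.6 mm at 27 N. Sliding 96 mm along rack +y.

Call:
{"api": "send_rows", "payload": {
  "series": [
    [[0.008,0.08,0],[0,0,0],0],
    [[0.016,0.16,0],[0,0,0],0],
    [[0.024,0.24,0],[0,0,0],0],
    [[0.032,0.32,0],[0,0,0],0],
    [[0.04,0.4,0],[0,0,0],0],
    [[0.048,0.48,0],[0,0,0],0],
    [[0.056,0.56,0],[0,0,0],0],
    [[0.064,0.637,0],[0,0,0],0],
    [[0.064,0.637,0],[0,0,0],0],
    [[0.064,0.637,0],[0,0,0],0],
    [[0.064,0.637,0],[0,0,0],0]
  ]
}}

```text
time: 10.2
eef_pos: [652.8, 123.4, 82.0]
eef_rot: [0.739, 0.674, 0.001, 0.0]
ft_force: [0.6, 1.9, 6.3]
grip_width: 0.397
finger_force: 27.2
```

Call:
{"api": "send_rows", "payload": {
  "series": [
    [[0,0,0],[0,0,0],1],
    [[0,0,0],[0,0,0],1],
    [[0,0,0],[0,0,0],1],
    [[0,0,0],[0,0,0],1],
    [[0,0,0],[0,0,0],1],
    [[0,0,0],[0,0,0],1],
    [[0,0,0],[0,0,0],1],
    [[0,0,0],[0,0,0],1],
    [[0,0,0.3],[0,0,0],1],
    [[-0.05,-0.3,0.6],[0,0,0],1],
    [[-0.1,-0.6,0.9],[0,0,0],1],
    [[-0.1,-0.6,0.9],[0,0,0],1],
    [[-0.1,-0.6,0.9],[0,0,0],1]
  ]
}}

```text
time: 11.5
eef_pos: [638.3, 27.7, 218.4]
eef_rot: [0.741, 0.671, 0.001, 0.003]
ft_force: [1.6, -0.2, 0.4]
grip_width: 1.002
finger_force: 0.0
```

```bash
python3 - <<'E'
from h import *
np.set_printoptions(precision=1,suppress=True)
w=cam('wrist');s=cam('side')
print(read_state()['time'],read_state()['eef_pos'],read_state()['grip_width'])
np.save('w6.npy',w['img'])
cv2.imwrite('pics/w6.png',cv2.cvtColor(cv2.resize(w['img'][0:240,170:450],(700,600),interpolation=2),cv2.COLOR_RGB2BGR))
yaw=np.radians(-5.6);c,sn=np.cos(yaw),np.sin(yaw)
W=lambda x,y,z:np.array([595.1+c*x-sn*y,-18+sn*x+c*y,z])
for n,X in [('notch',W(75,146,40)),('n3',W(75,114,40)),('n5',W(75,178,40)),('fix',W(38,146,123)),('lev',W(72,146,123)),('lipend',W(-50,225,22)),('panel top at x0 y140',W(0,140,85)),('p y152',W(0,152,85))]: print(n,(proj(w,X)-[170,0])*2.5)
E
```

```text
11.6 [636.4  32.5 214.8] 1.0019385649956778
notch [367.3 214.6]
n3 [365.8 297.3]
n5 [368.8 129.3]
fix [273.1 191.2]
lev [385.7 191.5]
lipend [52.8 16.4]
panel top at x0 y140 [163.3 221.9]
p y152 [162.4 185.7]
```

View pics/w6.png

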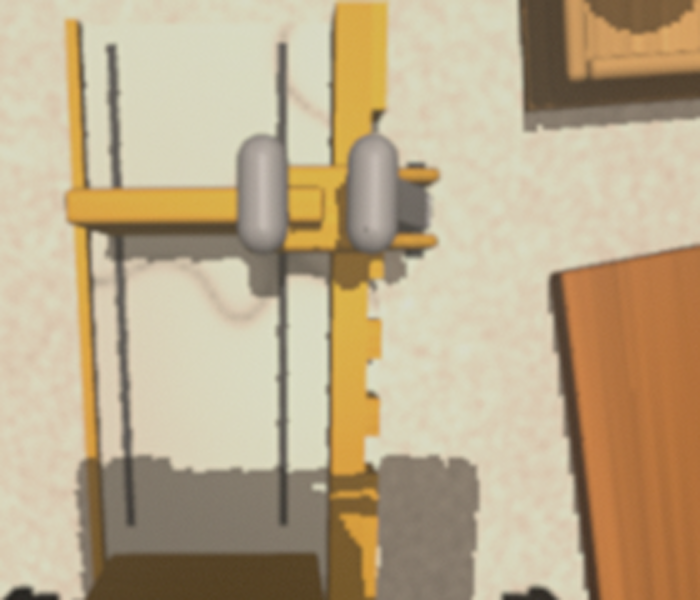

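The last wrist picture shows the handle at rows 135–250, centred on 193 where the fourth notch predicts 191. Notches 1–3 are visible at rows 452, 375 and 292, and the fifth at 122. The bars are 111 px apart, against 112.6 predicted when released, so the stop is locked in notch 4. On to jar 1, the wooden-lid jar at top px (180,247).

Call:
{"api": "send_rows", "payload": {
  "series": [
    [[-0.65,0.2,0.1],[0,0,0],1],
    [[-0.65,0.2,0.1],[0,0,0],1],
    [[-0.65,0.2,0.1],[0,0,0],1]
  ]
}}

```text
time: 11.9
eef_pos: [533.4, 67.8, 228.9]
eef_rot: [0.736, 0.677, -0.002, -0.001]
ft_force: [0.3, 0.0, 0.0]
grip_width: 0.997
finger_force: 0.0
```

Call:
{"api": "send_rows", "payload": {
  "series": [
    [[-0.65,0.2,0],[0,0,0],1],
    [[-0.65,0.2,0],[0,0,0],1],
    [[-0.65,0.2,0],[0,0,0],1],
    [[-0.65,0.2,0],[0,0,0],1]
  ]
}}

```text
time: 12.3
eef_pos: [440.6, 93.6, 229.6]
eef_rot: [0.738, 0.675, -0.001, 0.001]
ft_force: [1.0, -0.7, 0.9]
grip_width: 1.002
finger_force: 0.0
```

```bash
cat > lid.py <<'E'
from h import *
np.set_printoptions(precision=1,suppress=True)
def lid(guess):
    p=cam('wrist');i=p['img'];c=proj(p,[*guess,90]);print('pred',c)
    for q in viewer.cut_out(p,'jar_a'): print('net',np.round(q['extent']),round(q['p'],2))
    hsv=cv2.cvtColor(i,cv2.COLOR_RGB2HSV)
    m=((hsv[...,0]>8)&(hsv[...,0]<26)&(hsv[...,1]>80)&(hsv[...,2]>120)).astype(np.uint8)
    m=cv2.morphologyEx(m,cv2.MORPH_OPEN,np.ones((5,5)))
    n,L,st,ce=cv2.connectedComponentsWithStats(m);best=min((k for k in range(1,n) if st[k,4]>400),key=lambda k:np.hypot(*(ce[k]-c)))
    cn=max(cv2.findContours((L==best).astype(np.uint8),0,1)[0],key=len);(x,y),r=cv2.minEnclosingCircle(cn);X=onz(p,(x,y),90)
    print('blob',st[best],(x,y),r,'->',X,'radius mm',np.linalg.norm(onz(p,(x+r,y),90)-X),'top radius expects 27')
    X2=onz(p,ce[best],90);print('centroid',X2)
    s=read_state();print(s['time'],s['eef_pos'],s['joint_positions']);return p
E
python3 -c "
from lid import *
lid([441,168])"
```

```text
pred [273.9 107.9]
net [243.  76. 306. 140.] 0.94
blob [ 248   75   61   63 2996] (278.0, 105.95967864990234) 31.104787826538086 -> [444.8 169.4  90. ] radius mm 27.6473315442136 top radius expects 27
centroid [444.9 169.4  90. ]
12.4 [442.1  92.7 229.8] [ 0.5 -0.1 -0.7  1.9 -0.1  1.4 -0.3]
```

Call:
{"api": "send_rows", "payload": {
  "series": [
    [[0.01,0.51,-0.3],[0,0,0],1],
    [[0.01,0.51,-0.6],[0,0,0],1],
    [[0.01,0.51,-0.6],[0,0,0],1],
    [[0.01,0.51,-0.6],[0,0,0],1]
  ]
}}

```text
time: 12.8
eef_pos: [441.1, 170.4, 136.9]
eef_rot: [0.738, 0.675, -0.002, -0.003]
ft_force: [-0.0, -0.9, -0.8]
grip_width: 0.998
finger_force: 0.0
```

```bash
python3 - <<'E'
from h import *
np.set_printoptions(precision=1,suppress=True)
s=cam('side');r=read_state();p0=np.array(r['eef_pos']);print(p0,r['joint_positions'])
i=s['img'];R=Ro.from_quat(r['eef_rot'])
# side-view fingertips: dark mask
m=(i.max(2)<55).astype(np.uint8);n,L,st,ce=cv2.connectedComponentsWithStats(m)
a=[proj(s,p0+R.apply([9.5,y,e])) for e in(14,-20) for y in(-51,51)];print(a)
u=a[2].astype(int)
for q in a[2:]:
    x,y=q.astype(int); print([ (dx,int(np.max(np.where(m[y-40:y+40,x+dx])[0],initial=-1))+y-40) for dx in(-4,-2,0,2,4)])
E
```

```text
[442.7 169.5 138.9] [ 0.5  0.  -0.9  1.9  0.   1.2 -0.5]
[array([315.1, 264.7]), array([264.4, 253.8]), array([315.6, 251.1]), array([263.6, 240.4])]
[(-4, np.int64(210)), (-2, np.int64(226)), (0, np.int64(251)), (2, np.int64(250)), (4, np.int64(245))]
[(-4, np.int64(219)), (-2, np.int64(223)), (0, np.int64(230)), (2, np.int64(240)), (4, np.int64(240))]
```

Side dark-mask tips are at rows 251 and 240, exactly where a tip 20 mm behind the TCP predicts. So tip = TCP + 20 mm, and I'll grasp with the TCP at 34, tips at 54.

Call:
{"api": "send_rows", "payload": {
  "newtons": 25,
  "series": [
    [[0,0,-0.25],[0,0,0],1],
    [[0,0,-0.5],[0,0,0],1],
    [[0,0,-0.7],[0,0,0],1],
    [[0,0,-0.7],[0,0,0],1],
    [[0,0,-0.7],[0,0,0],0.5],
    [[0,0,-0.7],[0,0,0],0.5],
    [[0,0,-0.7],[0,0,0],0.5],
    [[0,0,-0.7],[0,0,0],0.5],
    [[0,0,-0.7],[0,0,0],0.5],
    [[0,0,-0.7],[0,0,0],0.5],
    [[0,0,-0.7],[0,0,0],0.5]
  ]
}}

```text
time: 13.95
eef_pos: [444.0, 169.1, 36.4]
eef_rot: [0.739, 0.674, 0.0, 0.001]
ft_force: [-1.4, -0.2, 7.2]
grip_width: 0.682
finger_force: 25.0
```

Call:
{"api": "send_rows", "payload": {
  "series": [
    [[0,0,0.1],[0,0,0],0.5],
    [[0,0,0.4],[0,0,0],0.5],
    [[0,0,0.7],[0,0,0],0.5],
    [[0,0,1],[0,0,0],0.5],
    [[0,0,1],[0,0,0],0.5],
    [[0,0,1],[0,0,0],0.5]
  ]
}}

```text
time: 14.55
eef_pos: [443.5, 169.1, 186.2]
eef_rot: [0.739, 0.674, 0.001, 0.001]
ft_force: [-0.7, -0.1, -3.8]
grip_width: 0.68
finger_force: 25.0
```

Call:
{"api": "send_rows", "payload": {
  "series": [
    [[0.2,-0.1,0.1],[0,0,0],0.5],
    [[0.4,-0.2,0.1],[0,0,0],0.5],
    [[0.6,-0.3,0.1],[0,0,0],0.5],
    [[0.6,-0.3,0.1],[0,0,0],0.5]
  ]
}}

```text
time: 14.95
eef_pos: [535.3, 119.7, 197.2]
eef_rot: [0.741, 0.672, -0.001, -0.001]
ft_force: [-0.1, -0.8, -4.1]
grip_width: 0.68
finger_force: 25.0
```

Call:
{"api": "send_rows", "payload": {
  "series": [
    [[0.2,-0.1,0],[0,0,0],0.5],
    [[0.4,-0.2,0],[0,0,0],0.5],
    [[0.505,-0.265,0],[0,0,0],0.5],
    [[0.505,-0.265,0],[0,0,0],0.5],
    [[0.505,-0.265,0],[0,0,0],0.5]
  ]
}}

```text
time: 15.45
eef_pos: [607.3, 84.8, 198.2]
eef_rot: [0.739, 0.674, -0.001, -0.002]
ft_force: [-0.2, 1.9, -3.0]
grip_width: 0.679
finger_force: 25.0
```

```bash
python3 - <<'E'
from h import *
np.set_printoptions(precision=1,suppress=True)
w=cam('wrist');s=cam('side');t=cam('top');r=read_state();print(r['time'],r['eef_pos'],r['grip_width'],r['finger_force'],r['ft_force'])
R=Ro.from_quat(r['eef_rot']).as_matrix();print(np.degrees(np.arctan2(R[1,1],R[0,1])),R[:,2])
for p,n in((w,'w'),(s,'s')):
    for q in viewer.search_frame(p,'jar_a'): print(n,np.round(q['extent']),round(q['p'],2))
x,y,z=r['eef_pos']
print('side pred lidtop,bottom',proj(s,[x,y,z-36+90]),proj(s,[x,y,z-36]))
E
```

```text
15.6 [607.6  85.5 199.8] 0.6779843690930814 24.997479021549225 [-0.3 -0.3 -3.2]
-5.16400447705925 [-0. -0. -1.]
w [216. 178. 341. 324.] 0.64
s [311. 178. 334. 217.] 0.71
s [206. 163. 241. 213.] 0.56
side pred lidtop,bottom [219.2 168.1] [223.8 204.9]
```

Call:
{"api": "send_rows", "payload": {
  "series": [
    [[0,0,-0.2],[0,0,0],0.5],
    [[0,0,-0.45],[0,0,0],0.5],
    [[0,0,-0.7],[0,0,0],0.5],
    [[0,0,-0.88],[0,0,0],0.5],
    [[0,0,-0.93],[0,0,0],0.5],
    [[0,0,-0.96],[0,0,0],0.5],
    [[0,0,-0.97],[0,0,0],0.5],
    [[0,0,-0.98],[0,0,0],0.5]
  ]
}}

```text
time: 16.5
eef_pos: [610.4, 84.6, 55.1]
eef_rot: [0.739, 0.674, 0.001, 0.001]
ft_force: [-0.2, 0.6, -2.0]
grip_width: 0.679
finger_force: 25.0
```

Call:
{"api": "send_rows", "payload": {
  "series": [
    [[0,0,-0.006],[0,0,0],0.5],
    [[0,0,-0.013],[0,0,0],0.5],
    [[0,0,-0.02],[0,0,0],0.5]
  ]
}}

```text
time: 16.8
eef_pos: [609.4, 84.3, 50.8]
eef_rot: [0.739, 0.674, 0.0, 0.0]
ft_force: [-0.1, -0.5, -3.2]
grip_width: 0.679
finger_force: 25.0
```

Call:
{"api": "send_rows", "payload": {
  "series": [
    [[0,0,-0.005],[0,0,0],0.5],
    [[0,0,-0.01],[0,0,0],0.5],
    [[0,0,-0.014],[0,0,0],0.5],
    [[0,0,-0.014],[0,0,0],0.5]
  ]
}}

```text
time: 17.2
eef_pos: [609.0, 84.3, 48.5]
eef_rot: [0.739, 0.674, -0.0, 0.0]
ft_force: [-2.2, -0.2, 1.0]
grip_width: 0.68
finger_force: 25.0
```

Call:
{"api": "send_rows", "payload": {
  "series": [
    [[0,0,-0.004],[0,0,0],0.5],
    [[0,0,-0.004],[0,0,0],0.8],
    [[0,0,-0.004],[0,0,0],0.9],
    [[0,0,-0.004],[0,0,0],1],
    [[0,0,-0.004],[0,0,0],1],
    [[0,0,-0.004],[0,0,0],1],
    [[0,0,-0.004],[0,0,0],1],
    [[0,0,0.1],[0,0,0],1],
    [[0,0,0.4],[0,0,0],1],
    [[0,0,0.7],[0,0,0],1],
    [[0,0,1],[0,0,0],1],
    [[0,0,1],[0,0,0],1],
    [[0,0,1],[0,0,0],1]
  ]
}}

```text
time: 18.5
eef_pos: [609.9, 84.7, 200.6]
eef_rot: [0.739, 0.674, 0.001, 0.001]
ft_force: [0.3, 0.1, -0.3]
grip_width: 1.0
finger_force: 0.0
```

Call:
{"api": "send_rows", "payload": {
  "series": [
    [[-0.1,-0.3,0.2],[0,0,0],1],
    [[-0.3,-0.667,0.2],[0,0,0],1],
    [[-0.3,-0.667,0.2],[0,0,0],1],
    [[-0.3,-0.667,0.2],[0,0,0],1]
  ]
}}

```text
time: 18.9
eef_pos: [562.4, -20.3, 227.2]
eef_rot: [0.741, 0.671, -0.002, 0.0]
ft_force: [0.2, -0.3, -0.6]
grip_width: 1.002
finger_force: 0.0
```

```bash
python3 - <<'E'
from h import *
np.set_printoptions(precision=1,suppress=True)
p=cam('wrist');np.save('w7.npy',p['img']);r=read_state();print(r['time'],r['eef_pos'])
yaw=np.radians(-5.6);c,sn=np.cos(yaw),np.sin(yaw)
def I(X): d=np.array(X[:2])-[595.1,-18];return np.array([c*d[0]+sn*d[1],-sn*d[0]+c*d[1]])
pc=proj(p,[609,84,102]);print('pred',pc)
i=p['img'];h=cv2.cvtColor(i,cv2.COLOR_RGB2HSV);x,y=pc.astype(int);print(h[y-20:y+21:10,x-20:x+21:10].tolist())
for q in viewer.cut_out(p,'jar_a'): print(np.round(q['extent']),round(q['p'],2),q['mask'].sum())
m=((h[...,0]>8)&(h[...,0]<21)&(h[...,1]>80)&(h[...,1]<190)&(h[...,2]>120)).astype(np.uint8)
m=cv2.morphologyEx(m,cv2.MORPH_OPEN,np.ones((7,7)));n,L,st,ce=cv2.connectedComponentsWithStats(m)
for k in range(1,n):
    if np.hypot(*(ce[k]-pc))<60: print(st[k],ce[k],onz(p,ce[k],102)[:2],'rack',I(onz(p,ce[k],102)))
E
```

```text
18.95 [563.1 -17.5 227.3]
pred [324.5  65.3]
[[[16, 133, 201], [17, 132, 206], [16, 134, 196], [16, 135, 200], [16, 135, 196]], [[16, 135, 206], [16, 135, 198], [16, 137, 198], [16, 134, 194], [16, 136, 207]], [[16, 135, 204], [16, 133, 201], [16, 134, 203], [16, 135, 208], [17, 130, 206]], [[16, 133, 197], [16, 134, 206], [16, 135, 206], [18, 128, 208], [17, 131, 207]], [[17, 131, 209], [17, 131, 207], [17, 131, 208], [18, 126, 208], [21, 119, 208]]]
[285.  29. 355. 103.] 0.9 4015
[156. 292. 219. 337.] 0.74 1674
[327  10  24   8 176] [338.9  13.2] [623.8 123.6] rack [ 14.7 143.7]
[ 290   31   67   70 3389] [323.6  63.6] [608.3  85.5] rack [  3.1 104.3]
[377  44  10  13 119] [381.4  50.1] [657.  92.] rack [ 50.9 115.5]
```

Call:
{"api": "send_rows", "payload": {
  "series": [
    [[-0.2,-0.35,0],[0,0,0],1],
    [[-0.425,-0.733,0],[0,0,0],1],
    [[-0.425,-0.733,0],[0,0,0],1],
    [[-0.425,-0.733,0],[0,0,0],1]
  ]
}}

```text
time: 19.4
eef_pos: [498.7, -128.8, 227.3]
eef_rot: [0.741, 0.672, -0.001, -0.0]
ft_force: [-0.1, 0.7, -0.1]
grip_width: 1.003
finger_force: 0.0
```

Call:
{"api": "send_rows", "payload": {
  "series": [
    [[-0.2,-0.35,0],[0,0,0],1],
    [[-0.425,-0.733,0],[0,0,0],1],
    [[-0.425,-0.733,0],[0,0,0],1],
    [[-0.425,-0.733,0],[0,0,0],1]
  ]
}}

```text
time: 19.8
eef_pos: [435.3, -238.0, 227.4]
eef_rot: [0.74, 0.672, -0.0, -0.001]
ft_force: [0.1, 0.5, 0.7]
grip_width: 1.005
finger_force: 0.0
```

```bash
python3 -c "
from lid import *
p=lid([433,-160]);save(p,'w8.png')"
```

```text
pred [270.  104.5]
net [122.  88. 207. 150.] 0.89
blob [ 244   76   62   63 3053] (274.21429443359375, 107.07142639160156) 31.62367820739746 -> [ 436.5 -162.6   90. ] radius mm 27.941771509406696 top radius expects 27
centroid [ 436.8 -162.5   90. ]
19.9 [ 437.8 -233.6  227.7] [ 1.   0.  -0.6  1.8  0.   1.4  0.4]
```

Jar 1 stands at rack (3, 104) at lid height, as planned. In the wrist view the wooden lid is at (274,107) and the blue look-alike at (165,119), which I leave alone. Taking the wooden one.

Call:
{"api": "send_rows", "payload": {
  "series": [
    [[0,0.49,-0.3],[0,0,0],1],
    [[0,0.49,-0.6],[0,0,0],1],
    [[0,0.49,-0.6],[0,0,0],1],
    [[0,0.49,-0.6],[0,0,0],1]
  ]
}}

```text
time: 20.3
eef_pos: [435.7, -156.8, 135.4]
eef_rot: [0.736, 0.677, -0.001, -0.003]
ft_force: [0.5, -0.3, 0.7]
grip_width: 0.998
finger_force: 0.0
```

Call:
{"api": "send_rows", "payload": {
  "newtons": 25,
  "series": [
    [[0,0,-0.25],[0,0,0],1],
    [[0,0,-0.5],[0,0,0],1],
    [[0,0,-0.685],[0,0,0],1],
    [[0,0,-0.685],[0,0,0],1],
    [[0,0,-0.685],[0,0,0],0.5],
    [[0,0,-0.685],[0,0,0],0.5],
    [[0,0,-0.685],[0,0,0],0.5],
    [[0,0,-0.685],[0,0,0],0.5],
    [[0,0,-0.685],[0,0,0],0.5],
    [[0,0,-0.685],[0,0,0],0.5],
    [[0,0,-0.685],[0,0,0],0.5]
  ]
}}

```text
time: 21.4
eef_pos: [436.4, -162.6, 36.4]
eef_rot: [0.739, 0.674, -0.0, 0.0]
ft_force: [-3.8, 0.7, 6.5]
grip_width: 0.683
finger_force: 25.0
```

Call:
{"api": "send_rows", "payload": {
  "series": [
    [[0,0,0.1],[0,0,0],0.5],
    [[0,0,0.4],[0,0,0],0.5],
    [[0,0,0.7],[0,0,0],0.5],
    [[0,0,1],[0,0,0],0.5],
    [[0,0,1],[0,0,0],0.5],
    [[0,0,1],[0,0,0],0.5]
  ]
}}

```text
time: 22.0
eef_pos: [436.8, -162.4, 186.0]
eef_rot: [0.739, 0.674, 0.0, 0.001]
ft_force: [0.3, -1.0, -3.4]
grip_width: 0.679
finger_force: 25.0
```

Call:
{"api": "send_rows", "payload": {
  "series": [
    [[0.14,0.15,0.1],[0,0,0],0.5],
    [[0.34,0.37,0.1],[0,0,0],0.5],
    [[0.55,0.6,0.1],[0,0,0],0.5],
    [[0.55,0.6,0.1],[0,0,0],0.5]
  ]
}}

```text
time: 22.4
eef_pos: [520.9, -64.6, 198.4]
eef_rot: [0.736, 0.677, 0.002, -0.003]
ft_force: [-0.8, 0.6, -2.5]
grip_width: 0.677
finger_force: 25.0
```

Call:
{"api": "send_rows", "payload": {
  "series": [
    [[0.2,0.22,0],[0,0,0],0.5],
    [[0.4,0.43,0],[0,0,0],0.5],
    [[0.557,0.6,0],[0,0,0],0.5],
    [[0.557,0.6,0],[0,0,0],0.5],
    [[0.557,0.6,0],[0,0,0],0.5],
    [[0.557,0.6,0],[0,0,0],0.5]
  ]
}}

```text
time: 23.0
eef_pos: [601.3, 16.3, 198.8]
eef_rot: [0.739, 0.673, -0.001, -0.001]
ft_force: [-0.4, 0.0, -1.7]
grip_width: 0.681
finger_force: 25.0
```

Call:
{"api": "send_rows", "payload": {
  "series": [
    [[0,0,-0.2],[0,0,0],0.5],
    [[0,0,-0.35],[0,0,0],0.5],
    [[0,0,-0.45],[0,0,0],0.5],
    [[0,0,-0.45],[0,0,0],0.5],
    [[0,0,-0.45],[0,0,0],0.5]
  ]
}}

```text
time: 23.5
eef_pos: [602.7, 17.2, 133.5]
eef_rot: [0.739, 0.673, 0.0, 0.0]
ft_force: [1.4, 0.7, -1.0]
grip_width: 0.679
finger_force: 25.0
```

```bash
python3 - <<'E'
from h import *
np.set_printoptions(precision=1,suppress=True)
p=cam('wrist');r=read_state();print(r['time'],r['eef_pos'],r['grip_width'],r['ft_force'])
yaw=np.radians(-5.6);c,sn=np.cos(yaw),np.sin(yaw)
def I(X): d=np.array(X[:2])-[595.1,-18];return np.array([c*d[0]+sn*d[1],-sn*d[0]+c*d[1]])
print('tcp in rack',I(r['eef_pos']))
cv2.imwrite('pics/w9.png',cv2.cvtColor(p['img'],cv2.COLOR_RGB2BGR))
s=cam('side');zb=r['eef_pos'][2]-36
for q in viewer.cut_out(s,'jar_a'): print('side',np.round(q['extent']),round(q['p'],2))
print('side pred held: bottom,top',proj(s,[*r['eef_pos'][:2],zb]),proj(s,[*r['eef_pos'][:2],zb+90]))
E
```

```text
23.55 [603.2  17.5 134.1] 0.6820583843356105 [ 0.3  1.4 -1.6]
tcp in rack [ 4.6 36.1]
side [223. 175. 253. 216.] 0.96
side [349. 181. 377. 220.] 0.59
side [217. 221. 243. 262.] 0.58
side pred held: bottom,top [238.5 211.7] [235.2 179.1]
```

Call:
{"api": "send_rows", "payload": {
  "series": [
    [[0,0,-0.12],[0,0,0],0.5],
    [[0,0,-0.25],[0,0,0],0.5],
    [[0,0,-0.38],[0,0,0],0.5],
    [[0,0,-0.48],[0,0,0],0.5],
    [[0,0,-0.52],[0,0,0],0.5],
    [[0,0,-0.54],[0,0,0],0.5],
    [[0,0,-0.55],[0,0,0],0.5],
    [[0,0,-0.55],[0,0,0],0.5]
  ]
}}

```text
time: 24.45
eef_pos: [603.2, 17.9, 51.1]
eef_rot: [0.739, 0.674, 0.0, 0.0]
ft_force: [-0.7, -0.8, -2.4]
grip_width: 0.68
finger_force: 25.0
```

Call:
{"api": "send_rows", "payload": {
  "series": [
    [[0,0,-0.005],[0,0,0],0.5],
    [[0,0,-0.01],[0,0,0],0.5],
    [[0,0,-0.016],[0,0,0],0.5],
    [[0,0,-0.016],[0,0,0],0.5]
  ]
}}

```text
time: 24.85
eef_pos: [602.9, 17.9, 48.5]
eef_rot: [0.739, 0.674, 0.0, 0.0]
ft_force: [-1.2, -0.2, 0.5]
grip_width: 0.68
finger_force: 25.0
```

Contact, same as jar 1. Releasing, lifting and moving away.

Call:
{"api": "send_rows", "payload": {
  "series": [
    [[0,0,-0.004],[0,0,0],0.5],
    [[0,0,-0.004],[0,0,0],0.8],
    [[0,0,-0.004],[0,0,0],0.9],
    [[0,0,-0.004],[0,0,0],1],
    [[0,0,-0.004],[0,0,0],1],
    [[0,0,-0.004],[0,0,0],1],
    [[0,0,-0.004],[0,0,0],1],
    [[0,0,0.1],[0,0,0],1],
    [[0,0,0.4],[0,0,0],1],
    [[0,0,0.7],[0,0,0],1],
    [[0,0,1],[0,0,0],1],
    [[0,0,1],[0,0,0],1],
    [[0,0,1],[0,0,0],1]
  ]
}}

```text
time: 26.15
eef_pos: [603.5, 18.1, 200.4]
eef_rot: [0.739, 0.674, 0.001, 0.002]
ft_force: [0.6, -0.6, -1.1]
grip_width: 1.005
finger_force: 0.0
```

Call:
{"api": "send_rows", "payload": {
  "series": [
    [[-0.1,-0.4,0.2],[0,0,0],1],
    [[-0.2,-0.8,0.3],[0,0,0],1],
    [[-0.2,-0.8,0.3],[0,0,0],1],
    [[-0.2,-0.8,0.3],[0,0,0],1]
  ]
}}

```text
time: 26.55
eef_pos: [571.3, -109.4, 242.8]
eef_rot: [0.742, 0.67, -0.002, 0.001]
ft_force: [-0.4, -1.3, -0.5]
grip_width: 1.002
finger_force: 0.0
```

```bash
python3 - <<'E'
from h import *
p=cam('wrist');s=cam('side');print(read_state()['time'],read_state()['eef_pos'],read_state()['ft_force'])
a=cv2.resize(p['img'][:240,150:450],(480,384),interpolation=2);b=cv2.resize(s['img'][160:280,170:270],(320,384),interpolation=2)
cv2.imwrite('pics/end.png',cv2.cvtColor(np.hstack([a,b]),cv2.COLOR_RGB2BGR))
E
```

```text
26.65 [ 571.8378802  -102.71319078  242.04907684] [-0.0666974   0.6217438  -0.28426125]
```

View pics/end.png

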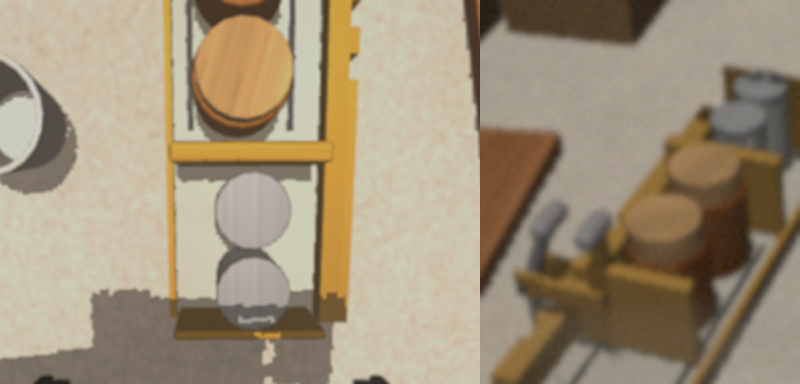

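The last picture shows both wooden-lid jars upright between the divider and the stop: side lids at crop (665,225) and (705,170), wrist lid at (243,68). The lever is released and the cans and cup are undisturbed.

```bash
python3 -c "
from cell import ticket
print(ticket.finish_job())"
```

```text
the job is handed in; nothing more can be done
None
```

The stop is locked in the fourth notch, both amber jars stand upright side by side between the divider and the stop, nothing else was moved, and the job is handed in at about 27 s; no verdict was returned.

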